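# Open the soaking jar with the squeeze-tab safety cap

### The arm

A 6-joint arm with a two-finger parallel gripper is mounted at the origin on the work surface. World frame = base frame: x ahead of the robot, y to its left, z up, the work surface at z = 0. Lengths are in m, angles in rad, forces in N, time in s.
With the tool pointing down it reaches from about 0.35 to 0.875 m from the base axis. Payload 4.2 kg.
Tool frame: the origin (TCP) lies midway between the tips of the shut fingers; the grasp point (between the pads) lies 19 mm behind it; z points along the fingers, x is the direction in which the jaws open and shut, and the axes are right-handed (so a half turn about z gives the same grasp; the last joint's range is limited). The gripper opens to 87 mm and grips with 3 to 60 N. Pads are 19 mm wide; open, the fingers measure 117 mm over their backs; the gripper's body (75 mm by 190 mm) begins 51 mm behind the grasp point.
Start: joints at [-0.993, 0.385, 0.008, 0, -1.194, -0.259], TCP at [0.196, -0.593, 0.223] pointing down, gripper open.
Joint ranges: [-3.14, 3.14], [-1.21, 2.06], [-1.07, 1.41], [-3.16, 2.05], [-2.99, -0.16], [-3.1, 3.1]. Speed limits (rad/s): [2.79, 2.79, 3.14, 3.14, 3.14, 3.14].

### API

Orientations are given as a rotation vector (axis times angle).
In Python, from station import robot, eyes, job gives the robot as it stands.
- The arm moves only by the tool move_arm, never from a script. Its argument "series" is a list of rows, each a list of 7 numbers: the closure, from 0 (fully open) to 1 (shut), then the shift along the tool's x, y, z as a fraction of full scale, then the turn, a rotation vector about the tool's x, y, z as a fraction of full scale. In form: [[fingers, dx, dy, dz, ax, ay, az], ...]. A call has 1 to 12 rows; each row is the pose to reach, as a shift and turn from the pose measured when the call began, along the tool's axes at that moment; what a row does not reach only later rows make up. Full scale, the value 1, is 0.8 m for a shift and 45 degrees for a turn. A row lasts 1/12 s, in which the tool goes at most 41.7 mm and 7.16 degrees, less where a joint would pass 70% of its speed; a pose out of reach is approached as far as the arm can. A call with a number of a shift or a turn outside -1 to 1 is refused whole. A call with a gripper value outside its range is refused whole. The fingers move at their own pace and stop on an object; "grip_force" is the grip in N (left out, the last holds). Time passes only in rows, so rows that repeat a pose let the fingers close. It gives the time, the measured TCP pose, the force and the opening at its end, in the units of the state.
- robot.get_obs(): the state, without advancing time (a new reading comes with each control period).
- eyes.get_image(name): name is "scene" or "top" or "wrist"; returns a dict with "color" (480x640x3 uint8, red, green, blue), "fx", "fy", "cx", "cy" (pixels), "camera_from_world" (4x4, takes a point from world to camera coordinates); the wrist camera has in their place "hand_eye" (4x4, takes a point from camera to tool coordinates, whose origin is the TCP and whose axes are the tool frame's). Camera axes: x right, y down, z forward; pixel columns grow to the right and rows downward; lengths in m; the calibration is good to about 2 mm. A picture is of the moment at which its call begins: read the wrist's pose just before it. There is no depth.
- job.close_job(): hands the job in, once; it reports no verdict.
The state is a dict: "t": time; "joints": joint angles; "dq": joint speeds; "tau": joint torques, N m; "tool_pos": TCP position; "eef_rot": TCP orientation; "wrist_force": force on the tool from outside, world axes, zero at the start; "torque": the same for the moment, N m; "gripper_width": finger opening in m.
Only numpy, scipy, OpenCV 4.12 (cv2) and the standard library are available. Lean on these libraries where they do the work, as an engineer would, in place of code of your own. Each camera call takes 0.05 s, during which the arm holds its last target.

### The job

On the engine-repair bench, open the soaking jar whose safety cap has two side tabs (not the jar with the plain round cap): squeeze the tabs inward, keep them squeezed while you turn the cap anticlockwise (seen from above) about 60 degrees, and lift it straight off the neck. Then set the cap down right way up in the empty steel tray, without dropping it, and let go.

Things in the scene. Friction and masses are not known exactly. Their poses are not given: they have to be found in the camera images.
- cap: Black safety cap, skirt 50 mm across, 40 mm tall, 0.08 to 0.15 kg, locked on the jar's neck; sitting there its axes are parallel to the jar's. Origin: centre of its lower edge, 80 mm above the bench; z up. Stops and lugs block turning until both tabs are fully squeezed; then it turns anticlockwise only. Turned 45 to 100 degrees (60 is right) it lifts off freely; 40 mm straight up clears the neck.
- tab_a (a joint): Travel of the tab on the cap's +y side: 0 at rest, 0.006 m fully squeezed; the tab on the -y side is its twin. Each is an upright grey plate 20 mm wide, 30 mm tall (10 to 40 mm above the cap's origin) with a narrow tail. Outer faces 68 mm apart at rest, 56 mm squeezed; springs 3 N rising to 8 N each: grip with 30 N or more, fingertips at least 11 mm above the cap's origin.
- jar: White soaking jar, 92 mm across, on a dark round foot 120 mm across bolted to the bench. Origin: centre of the foot's underside, z up. Shoulder 78 mm above the bench, with two stops 10 mm tall beside the tabs' tails, 31 to 38 mm from the axis; neck 30 mm across, ending at 115 mm. A bystander jar alike but with a plain tabless cap stands nearby; both jars and the tray swap places between starts.
- tray: Empty low rectangular steel tray standing loose on the bench, 0.9 kg: 200 mm (x) by 180 mm (y) outside, 22 mm tall, walls and floor 3 mm thick. Origin: centre of its underside, z up; its inner floor is 3 mm above that.
There are look-alikes about, which are no part of the job. Of the things like the cap, leave any that is brown; of the rest the smaller one is meant.

How it is judged:
On the way, in this order (a step that is already met when the one before it is completed fails the run):
1. the cap is turned at least 35 degrees on the jar's neck, still seated, with the tabs squeezed (angle between the x axis of cap and the x axis of jar, either way round above 0.61 rad and value of joint tab_a above 0.003 m and horizontal distance between cap and jar below 0.008 m and z of cap in the frame of jar below 0.09 m).
2. the cap is lowered into the tray, right way up, while still held (its lower edge within 25 mm of the tray's floor) (x of cap in the frame of tray between -0.09 and 0.09 m and y of cap in the frame of tray between -0.08 and 0.08 m and z of cap in the frame of tray below 0.028 m and angle between cap's own z axis and vertical below 0.35 rad and contact force between the fingers and cap above 0.5 N).
At the end, for the whole second after the job is handed in: The cap stands right way up (within 10 degrees), released and at rest, on the floor of the tray (its lower edge within 7 mm of the floor), anywhere inside the tray's walls, and the tray stands flat on the bench (x of cap in the frame of tray between -0.09 and 0.09 m and y of cap in the frame of tray between -0.08 and 0.08 m and z of cap in the frame of tray below 0.01 m and angle between cap's own z axis and vertical below 0.17 rad and angle between tray's own z axis and vertical below 0.1 rad and linear speed of cap below 0.02 m/s); the robot touches nothing.
It also fails if it takes over 43 s, if anything falls off the work surface, if the arm or the gripper's body presses on something with over 40 N, if the wrist force passes 120 N, or if a joint passes its speed limit or range.

## Working session

There is one attempt and no reset: what is moved stays moved. The work goes in short steps, Python scripts to look and compute and a tool call to move; the robot and the scene stay as the last step left them, time stands still between calls to the robot, and variables do not carry over. Pictures are saved under pics/ and viewed, and the job is handed in when it is done.

Besides the shell and the picture viewer there is one more tool, called after "Call:" as a command line: name --pt "numbers of a row" for each row, then --argument value for the rest. move_arm: Moves the arm, as the interface text tells. Its arguments: {"type":"object","properties":{"series":{"type":"array","items":{"type":"array","items":{"type":"number","minimum":-1,"maximum":1}}},"grip_force":{"type":"number"}},"required":["series"]}

```bash
ls; mkdir -p pics; cat > h.py <<'E'
import numpy as np, cv2
from scipy.spatial.transform import Rotation as R
from station import robot, eyes, job
def T():
    o=robot.get_obs(); M=np.eye(4); M[:3,:3]=R.from_rotvec(o['eef_rot']).as_matrix(); M[:3,3]=o['tool_pos']; return M,o
def shot(name,fn=None):
    M,o=T(); im=eyes.get_image(name)
    K=np.array([[im['fx'],0,im['cx']],[0,im['fy'],im['cy']],[0,0,1]])
    W=M@np.array(im['hand_eye']) if name=='wrist' else np.linalg.inv(im['camera_from_world'])
    if fn: cv2.imwrite('pics/'+fn+'.png',im['color'][:,:,::-1])
    np.savez('pics/%s.npz'%(fn or name),K=K,W=W,c=im['color'])
    return im['color'],K,W
def ray(K,W,uv,z):
    d=W[:3,:3]@np.linalg.inv(K)@np.array([uv[0],uv[1],1.]); o=W[:3,3]
    return o+d*(z-o[2])/d[2]
def proj(K,W,p):
    q=np.linalg.inv(W)@np.r_[p,1]; q=K@q[:3]; return q[:2]/q[2]
E
python3 - <<'E'
from h import *
for n in ['top','scene','wrist']:
    c,K,W=shot(n,n+'0'); print(n,K[0,0],W.round(3).tolist())
print(robot.get_obs())
E
```

```text
pics
top 438.09173748662636 [[0.005, -0.992, 0.125, 0.458], [-1.0, -0.002, 0.021, -0.014], [-0.02, -0.125, -0.992, 0.839], [0.0, 0.0, 0.0, 1.0]]
scene 534.9449226280694 [[0.455, 0.489, -0.744, 1.297], [0.891, -0.235, 0.39, -0.386], [0.016, -0.84, -0.543, 0.651], [0.0, 0.0, 0.0, 1.0]]
wrist 420.4436848934637 [[-0.314, 0.916, 0.251, 0.127], [0.949, 0.302, 0.086, -0.615], [0.003, 0.266, -0.964, 0.384], [0.0, 0.0, 0.0, 1.0]]
{'t': 0.15, 'joints': array([-9.93379553e-01,  3.85383309e-01,  6.96814075e-03, -3.18447610e-04,
       -1.19401731e+00, -2.58558764e-01]), 'dq': array([-0.00094438, -0.00163371,  0.00541932,  0.00256001,  0.00095931,
        0.00062801]), 'tau': array([ 3.17610857e-04, -3.91053307e+01,  1.87587637e+01,  4.22237366e+00,
        1.23738020e-02, -1.38407036e-04]), 'tool_pos': array([ 0.19577025, -0.59308165,  0.22172495]), 'eef_rot': array([-1.83992246e+00, -2.54467362e+00, -1.35649988e-03]), 'wrist_force': array([-0.23723972, -0.19453377,  0.98671799]), 'torque': array([ 0.03590447, -0.02589375,  0.00264318]), 'gripper_width': 0.0870074287275042}
```

View pics/top0.png

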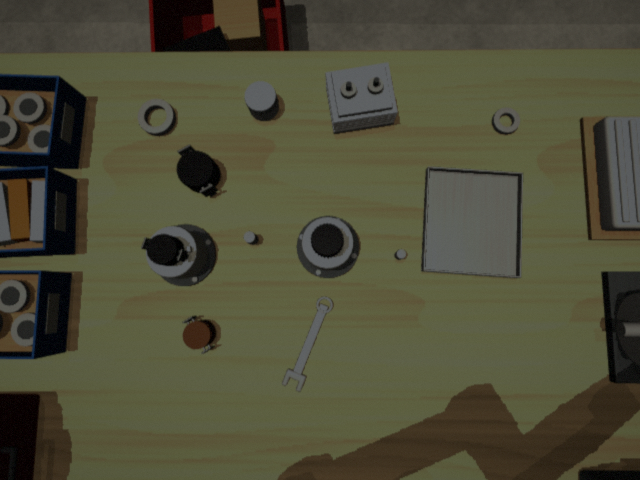

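View pics/scene0.png

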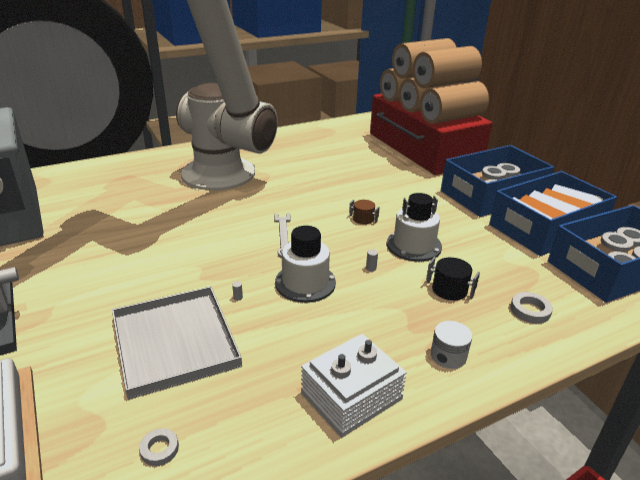

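Candidates in the top picture:
- Black tabbed cap on a jar, at (165,250).
- Larger black tabbed cap loose on the bench, at (199,172).
- Brown tabbed cap, at (198,334).
- Plain round cap on the other jar, at (328,241).

I choose (165,250): it is black, the smaller of the two black ones, and sits on a jar. The tray is at (472,222). Next is a close crop to check, plus measurements.

```bash
python3 - <<'E'
from h import *
d=np.load('pics/top0.npz');c,K,W=d['c'],d['K'],d['W']
im=c[205:300,120:240,::-1]
im=np.clip(im.astype(float)*1.8,0,255).astype('uint8')
cv2.imwrite('pics/crop1.png',cv2.resize(im,None,fx=6,fy=6,interpolation=cv2.INTER_CUBIC))
d2=np.load('pics/scene0.npz')
im=np.clip(d2['c'][180:265,370:470,::-1].astype(float)*1.3,0,255).astype('uint8')
cv2.imwrite('pics/crop2.png',cv2.resize(im,None,fx=6,fy=6,interpolation=cv2.INTER_CUBIC))
print('cap top',ray(K,W,(164,249),.12),'foot',ray(K,W,(183,253),.01))
for p in [(427,169),(523,174),(519,277),(422,271)]: print(ray(K,W,p,.022))
E
```

```text
cap top [0.52929129 0.26606543 0.12      ] foot [0.5326625 0.2718889 0.01     ]
[ 0.6937101  -0.19384302  0.022     ]
[ 0.68371478 -0.37485786  0.022     ]
[ 0.48889638 -0.35741183  0.022     ]
[ 0.49930267 -0.17976399  0.022     ]
```

View pics/crop1.png

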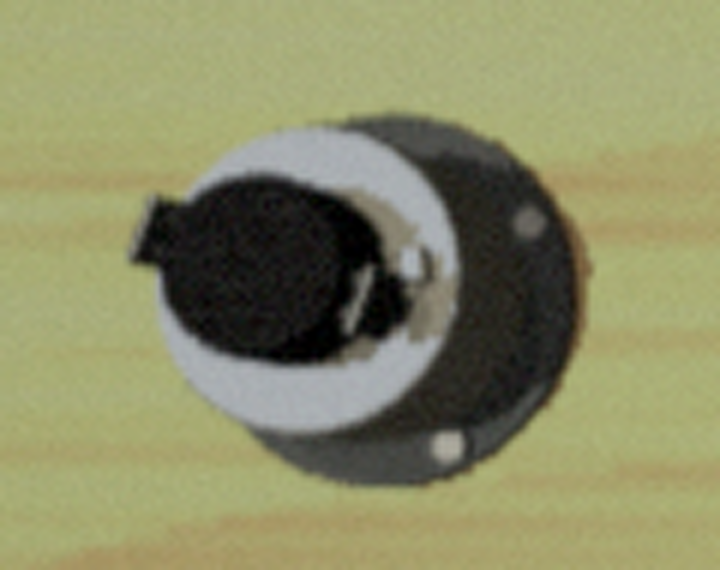

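View pics/crop2.png

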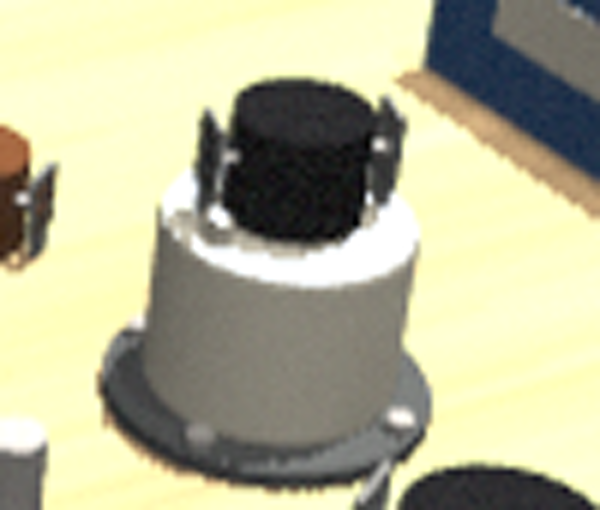

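The crop confirms it: two grey tabs on a black cap on the white jar. I'll move over there for a closer wrist view.

```bash
cat >> h.py <<'E'
def plan(p,yaw=None,M=None):
    if M is None: M,_=T()
    x=M[:3,0]; cy=np.arctan2(x[1],x[0])
    y=cy if yaw is None else np.radians(yaw)
    y0=(y-cy+np.pi)%(2*np.pi)-np.pi+cy
    G=np.array([[np.cos(y0),np.sin(y0),0],[np.sin(y0),-np.cos(y0),0],[0,0,-1]]).T
    G=np.array([[np.cos(y0),np.sin(y0),0],[np.sin(y0),-np.cos(y0),0],[0,0,-1.]])
    d=M[:3,:3].T@(np.array(p)-M[:3,3]); r=R.from_matrix(M[:3,:3].T@G).as_rotvec()
    print('yaw',np.degrees(cy).round(2),'shift',(d/.8).round(4),'turn',(r/(np.pi/4)).round(4))
E
python3 - <<'E'
from h import *
plan((.45,-.2,.30),90)
E
```

```text
yaw 108.26 shift [ 0.3672  0.4557 -0.0973] turn [-0.0005 -0.0021  0.4058]
```

Call:
move_arm --pt "0 0.09 0.11 -0.05 0 0 0.1" --pt "0 0.367 0.456 -0.097 0 0 0.4" --pt "0 0.367 0.456 -0.097 0 0 0.4" --pt "0 0.367 0.456 -0.097 0 0 0.4" --pt "0 0.367 0.456 -0.097 0 0 0.4" --pt "0 0.367 0.456 -0.097 0 0 0.4" --pt "0 0.367 0.456 -0.097 0 0 0.4" --pt "0 0.367 0.456 -0.097 0 0 0.4" --pt "0 0.367 0.456 -0.097 0 0 0.4" --pt "0 0.367 0.456 -0.097 0 0 0.4" --pt "0 0.367 0.456 -0.097 0 0 0.4" --pt "0 0.367 0.456 -0.097 0 0 0.4"

```text
t: 1.15
tool_pos: [0.452, -0.197, 0.3004]
eef_rot: [-2.213, -2.23, -0.003]
wrist_force: [0.2, 0.5, -0.1]
gripper_width: 0.0866
```

```bash
python3 - <<'E'
from h import *
print(robot.get_obs()['joints'].round(3))
plan((.53,.267,.25),73.7)
E
```

```text
[-0.082  0.108 -0.169 -0.002 -1.294 -1.48 ]
yaw 90.44 shift [0.5791 0.1018 0.0642] turn [ 0.001  -0.0024  0.3719]
```

Call:
move_arm --pt "0 0.579 0.102 0.064 0 0 0.37" --pt "0 0.579 0.102 0.064 0 0 0.37" --pt "0 0.579 0.102 0.064 0 0 0.37" --pt "0 0.579 0.102 0.064 0 0 0.37" --pt "0 0.579 0.102 0.064 0 0 0.37" --pt "0 0.579 0.102 0.064 0 0 0.37" --pt "0 0.579 0.102 0.064 0 0 0.37" --pt "0 0.579 0.102 0.064 0 0 0.37" --pt "0 0.579 0.102 0.064 0 0 0.37" --pt "0 0.579 0.102 0.064 0 0 0.37" --pt "0 0.579 0.102 0.064 0 0 0.37" --pt "0 0.579 0.102 0.064 0 0 0.37"

```text
t: 2.15
tool_pos: [0.53, 0.27, 0.2491]
eef_rot: [-2.51, -1.888, -0.002]
wrist_force: [0.5, -0.9, -0.7]
gripper_width: 0.0871
```

```bash
python3 - <<'E'
from h import *
print(T()[1]['tool_pos'],T()[1]['joints'].round(2))
shot('wrist','w1');shot('top','t1');shot('scene','s1')
E
```

```text
[0.52997286 0.26999722 0.24909228] [ 0.74  0.32 -0.03 -0.   -1.23 -2.59]
```

View pics/w1.png

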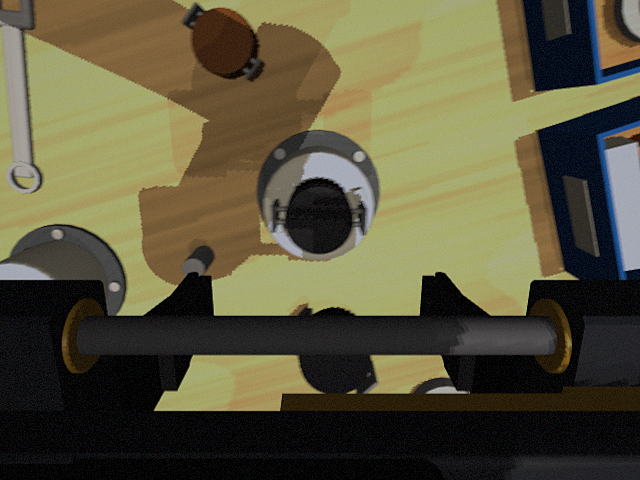

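```bash
python3 - <<'E'
from h import *
d=np.load('pics/w1.npz')
im=np.clip(d['c'][120:270,250:390,::-1].astype(float)*2.2,0,255).astype('uint8')
cv2.imwrite('pics/crop3.png',cv2.resize(im,None,fx=4,fy=4,interpolation=cv2.INTER_CUBIC))
d=np.load('pics/s1.npz')
im=np.clip(d['c'][100:300,300:560,::-1].astype(float)*1.5,0,255).astype('uint8')
cv2.imwrite('pics/crop4.png',cv2.resize(im,None,fx=3,fy=3,interpolation=cv2.INTER_CUBIC))
E
```

```text
(no output)
```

View pics/crop3.png

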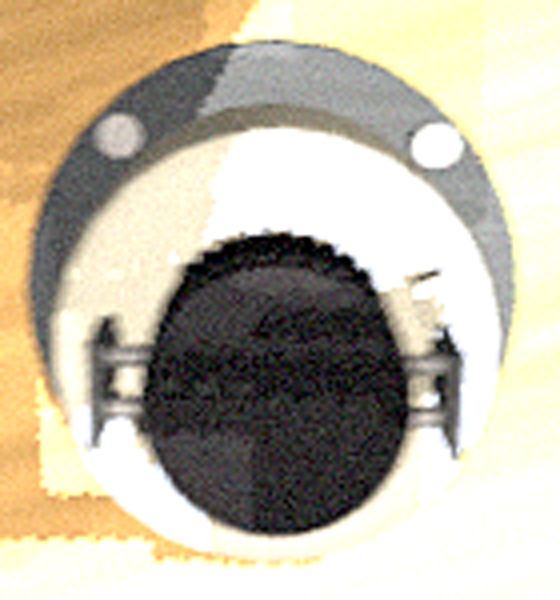

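View pics/crop4.png

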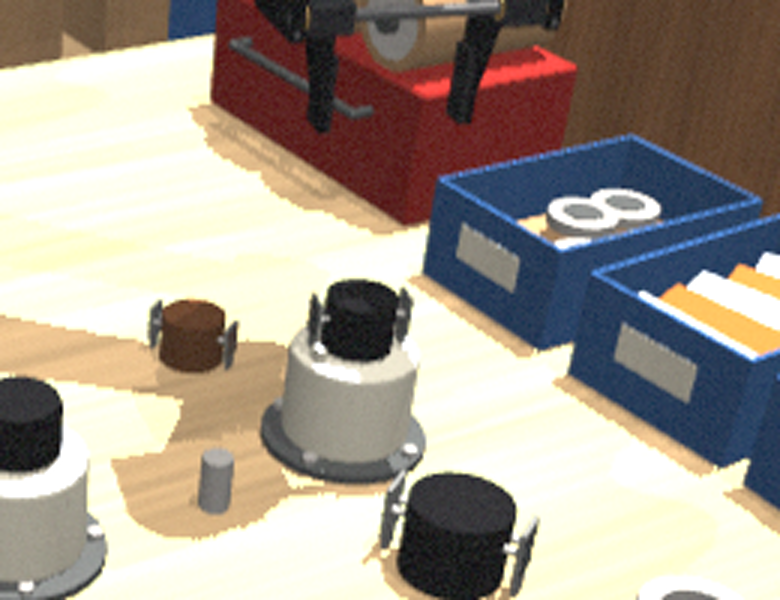

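```bash
python3 - <<'E'
from h import *
d=np.load('pics/w1.npz');K,W=d['K'],d['W']
f=lambda u,v:(250+u/4,120+v/4)
a=ray(K,W,f(92,397),.12);b=ray(K,W,f(462,404),.12)
print(a,b,np.linalg.norm(a-b),(a+b)/2,np.degrees(np.arctan2(*(b-a)[1::-1])))
print('captop',ray(K,W,f(275,400),.12))
# foot edges / shoulder
print('foot l/r',ray(K,W,f(35,280),.008),ray(K,W,f(513,280),.008))
print('shoulder LR',[ray(K,W,f(u,v),.078) for u,v in [(52,330),(503,330),(275,127),(275,560)]])
d=np.load('pics/t1.npz');cv2.imwrite('pics/crop5.png',cv2.resize(np.clip(d['c'][200:310,120:240,::-1].astype(float)*1.8,0,255).astype('uint8'),None,fx=5,fy=5,interpolation=cv2.INTER_CUBIC))
print('brown',ray(K,W,(225,42),.04),'big',ray(K,W,(335,350),.05))
E
```

```text
[0.51946479 0.242446   0.12      ] [0.53899277 0.30541662 0.12      ] 0.06592906330026523 [0.52922878 0.27393131 0.12      ] 72.77068039313579
captop [0.52903352 0.2735876  0.12      ]
foot l/r [0.51075094 0.21936901 0.008     ] [0.54282907 0.33048022 0.008     ]
shoulder LR [array([0.51256512, 0.23191766, 0.078     ]), array([0.53778338, 0.3192432 , 0.078     ]), array([0.48628039, 0.28618816, 0.078     ]), array([0.57210074, 0.26159031, 0.078     ])]
brown [0.38352833 0.23658456 0.04      ] big [0.67410376 0.24890428 0.05      ]
```

```bash
python3 - <<'E'
from h import *
for n in ['top0','scene0']:
    d=np.load('pics/%s.npz'%n);K,W=d['K'],d['W'];im=np.clip(d['c'][:,:,::-1].astype(float)*1.6,0,255).astype('uint8')
    ctr=proj(K,W,(.529,.273,.12)).astype(int);x0,y0=ctr-45
    im=cv2.resize(im[y0:y0+110,x0:x0+110],None,fx=5,fy=5,interpolation=cv2.INTER_CUBIC)
    def C(p,r,z):
        q=np.array([(proj(K,W,(p[0]+r*np.cos(t),p[1]+r*np.sin(t),z))+.5-[x0,y0])*5 for t in np.linspace(0,2*np.pi,40)]).astype(int)
        cv2.polylines(im,[q],True,(0,0,255),1)
    p=(.529,.273);C(p,.025,.12);C(p,.046,.078);C(p,.06,.0)
    a=np.radians(72.8)
    q=[(proj(K,W,(p[0]+s*.034*np.cos(a),p[1]+s*.034*np.sin(a),.12))+.5-[x0,y0])*5 for s in(-1,1)]
    cv2.line(im,q[0].astype(int),q[1].astype(int),(0,255,0),1)
    cv2.imwrite('pics/ov_%s.png'%n,im)
a=cv2.imread('pics/ov_top0.png');b=cv2.imread('pics/ov_scene0.png')
cv2.imwrite('pics/ov.png',cv2.resize(np.hstack([a,b]),(800,400)))
E
```

```text
(no output)
```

View pics/ov.png

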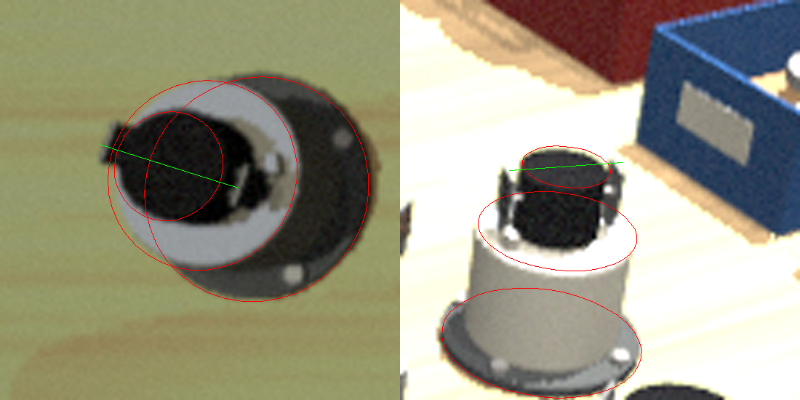

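```bash
python3 - <<'E'
from h import *
plan((.529,.2727,.16),73)
E
```

```text
yaw 73.95 shift [ 0.0045 -0.0021  0.1106] turn [-0.0014  0.0003  0.0211]
```

Call:
move_arm --pt "0 0.004 -0.002 0.04 0 0 0.02" --pt "0 0.004 -0.002 0.08 0 0 0.02" --pt "0 0.004 -0.002 0.11 0 0 0.02" --pt "0 0.004 -0.002 0.11 0 0 0.02" --pt "0 0.004 -0.002 0.11 0 0 0.02" --pt "0 0.004 -0.002 0.11 0 0 0.02"

```text
t: 2.8
tool_pos: [0.5301, 0.2722, 0.1626]
eef_rot: [-2.525, -1.869, -0.004]
wrist_force: [-0.4, -0.1, -0.3]
gripper_width: 0.087
```

```bash
python3 - <<'E'
from h import *
c,K,W=shot('wrist','w2')
cv2.imwrite('pics/w2b.png',cv2.resize(np.clip(c[100:330,180:480,::-1].astype(float)*2.2,0,255).astype('uint8'),None,fx=2.6,fy=2.6,interpolation=cv2.INTER_CUBIC))
plan((.529,.2727,.095),73)
E
```

```text
yaw 73.03 shift [-0.0005 -0.0017  0.085 ] turn [ 0.0021 -0.0038  0.0007]
```

View pics/w2b.png

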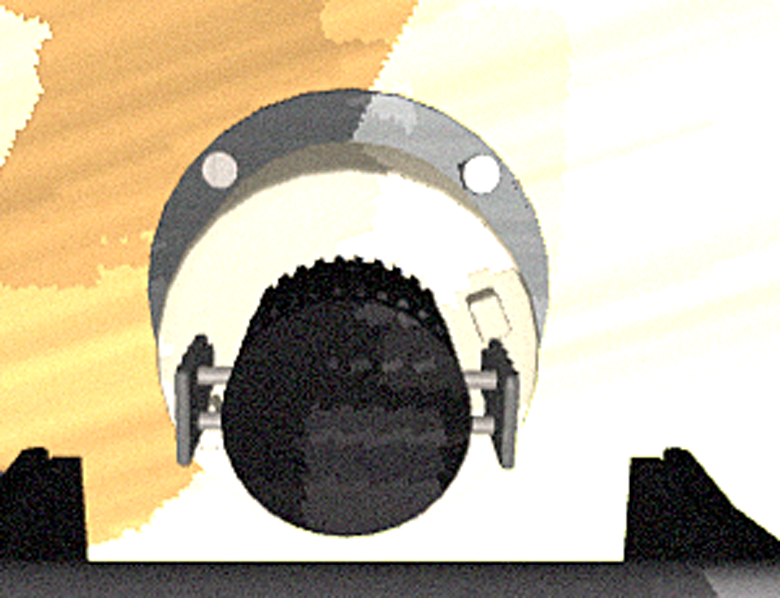

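```bash
python3 - <<'E'
from h import *
d=np.load('pics/w2.npz');K,W=d['K'],d['W']; M,o=T()
f=lambda u,v:(180+u/2.6,100+v/2.6)
a=ray(K,W,f(176,417),.12);b=ray(K,W,f(519,420),.12)
print(a,b,np.linalg.norm(a-b),(a+b)/2,np.degrees(np.arctan2(*(b-a)[1::-1])))
print('captop',ray(K,W,f(347,418),.12), 'foot',[ray(K,W,f(u,285),.004) for u in (149,548)])
Mi=np.linalg.inv(M)
for u in (82,630):
    print('finger tip',(Mi@np.r_[ray(K,W,f(u,458),o['tool_pos'][2]),1])[:3])
E
```

```text
[0.51864252 0.24010668 0.12      ] [0.53907264 0.3048197  0.12      ] 0.06786135778917923 [0.52885758 0.27246319 0.12      ] 72.47891964463079
captop [0.52871994 0.27237161 0.12      ] foot [array([0.50991003, 0.21562953, 0.004     ]), array([0.54481669, 0.33001953, 0.004     ])]
finger tip [-0.04220028 -0.00986908 -0.00014271]
finger tip [ 0.04431786 -0.00982423  0.0001162 ]
```

```bash
python3 - <<'E'
from h import *
plan((.5286,.2715,.094),72.7)
E
```

```text
yaw 73.03 shift [-0.0021 -0.0018  0.0862] turn [ 0.0021 -0.0038  0.0074]
```

Call:
move_arm --pt "0 -0.002 -0.002 0.02 0.002 -0.004 0.007" --pt "0 -0.002 -0.002 0.04 0.002 -0.004 0.007" --pt "0 -0.002 -0.002 0.06 0.002 -0.004 0.007" --pt "0 -0.002 -0.002 0.08 0.002 -0.004 0.007" --pt "0 -0.002 -0.002 0.086 0.002 -0.004 0.007" --pt "0 -0.002 -0.002 0.086 0.002 -0.004 0.007" --pt "0 -0.002 -0.002 0.086 0.002 -0.004 0.007" --pt "0 -0.002 -0.002 0.086 0.002 -0.004 0.007" --grip_force 40

```text
t: 3.52
tool_pos: [0.5295, 0.2723, 0.096]
eef_rot: [2.53, 1.863, 0.005]
wrist_force: [0.4, 0.2, -0.1]
gripper_width: 0.0868
```

```bash
python3 - <<'E'
from h import *
print(T()[1]['tool_pos'],T()[1]['wrist_force'],T()[1]['eef_rot'])
c,K,W=shot('wrist','w3');shot('scene','s3')
d=np.load('pics/s3.npz')
im=np.clip(d['c'][130:270,350:490,::-1].astype(float)*1.5,0,255).astype('uint8')
a=cv2.resize(im,(420,420),interpolation=cv2.INTER_CUBIC)
b=cv2.resize(np.clip(c[150:400,200:450,::-1].astype(float)*2.2,0,255).astype('uint8'),(380,420))
cv2.imwrite('pics/c3.png',np.hstack([a,b]))
E
```

```text
[0.52947634 0.27231777 0.09604594] [ 0.36851194  0.192208   -0.08229331] [2.52951729 1.86270938 0.0053558 ]
```

View pics/c3.png

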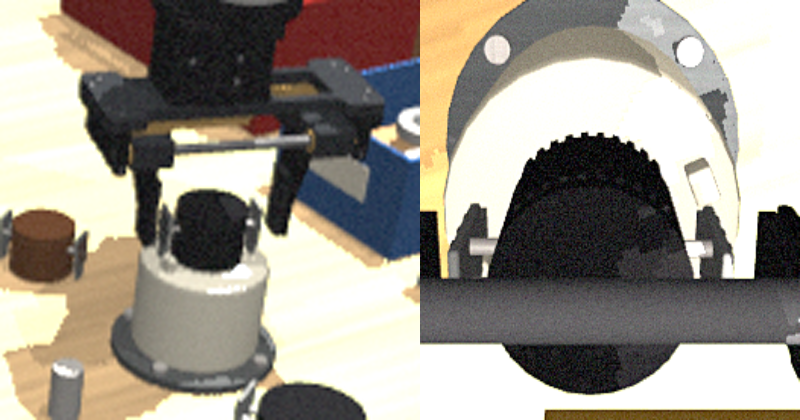

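Call:
move_arm --pt "0 -0.002 -0.0015 0.004 0 0 0" --pt "0 -0.002 -0.0015 0.004 0 0 0" --pt "0 -0.002 -0.0015 0.004 0 0 0" --pt "1 -0.002 -0.0015 0.004 0 0 0" --pt "1 -0.002 -0.0015 0.004 0 0 0" --pt "1 -0.002 -0.0015 0.004 0 0 0" --pt "1 -0.002 -0.0015 0.004 0 0 0" --pt "1 -0.002 -0.0015 0.004 0 0 0" --pt "1 -0.002 -0.0015 0.004 0 0 0" --pt "1 -0.002 -0.0015 0.004 0 0 0" --pt "1 -0.002 -0.0015 0.004 0 0 0" --pt "1 -0.002 -0.0015 0.004 0 0 0" --grip_force 45

```text
t: 4.62
tool_pos: [0.5278, 0.2711, 0.0929]
eef_rot: [2.529, 1.863, 0.005]
wrist_force: [-0.8, 0.1, 3.5]
gripper_width: 0.0541
```

```bash
python3 - <<'E'
from h import *
o=T()[1];print(o['tool_pos'],o['wrist_force'],o['torque'],o['gripper_width'],o['joints'].round(2))
plan(o['tool_pos'],72.7)
c,K,W=shot('wrist','w4');shot('scene','s4')
d=np.load('pics/s4.npz')
im=np.clip(d['c'][130:270,350:490,::-1].astype(float)*1.5,0,255).astype('uint8')
a=cv2.resize(im,(420,420),interpolation=cv2.INTER_CUBIC)
b=cv2.resize(np.clip(c[150:400,200:450,::-1].astype(float)*2.2,0,255).astype('uint8'),(380,420))
cv2.imwrite('pics/c4.png',np.hstack([a,b]))
E
```

```text
[0.52777696 0.27112031 0.0929251 ] [-0.78988209  0.07739943  3.52989555] [-0.08559311  0.23447521  0.05825768] 0.05413123955969428 [ 0.75  0.45 -0.24  0.   -0.87 -2.62]
yaw 72.74 shift [0. 0. 0.] turn [ 0.0028 -0.0034  0.0009]
```

View pics/c4.png

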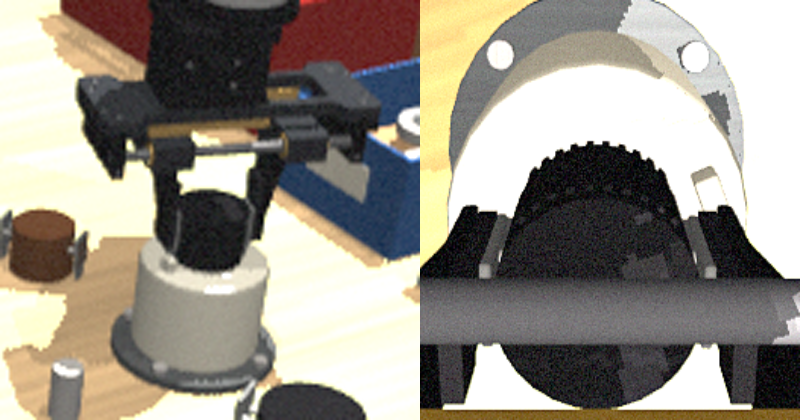

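Call:
move_arm --pt "1 0 0 0 0 0 -0.07" --pt "1 0 0 0 0 0 -0.14" --pt "1 0 0 0 0 0 -0.21" --pt "1 0 0 0 0 0 -0.28" --pt "1 0 0 0 0 0 -0.35" --pt "1 0 0 0 0 0 -0.4" --pt "1 0 0 0 0 0 -0.4"

```text
t: 5.3
tool_pos: [0.5281, 0.2714, 0.093]
eef_rot: [2.206, 2.236, 0.007]
wrist_force: [0.2, 1.0, 1.6]
gripper_width: 0.0543
```

```bash
python3 - <<'E'
from h import *
o=T()[1];print(o['tool_pos'],o['wrist_force'],o['torque'],o['gripper_width'],o['joints'].round(2))
plan((.5283,.2713,.0929),72.7+62)
c,K,W=shot('wrist','w5')
cv2.imwrite('pics/c5.png',cv2.resize(np.clip(c[100:400,150:500,::-1].astype(float)*2.2,0,255).astype('uint8'),(700,600)))
E
```

```text
[0.52808349 0.27138098 0.09297401] [0.16021087 0.98188432 1.58711578] [ 0.03956431 -0.08439231  0.02004259] 0.05433611846918962 [ 0.75  0.45 -0.24  0.   -0.87 -2.31]
yaw 90.78 shift [-0.0001  0.0003  0.0001] turn [ 0.0056 -0.0011 -0.9759]
```

View pics/c5.png

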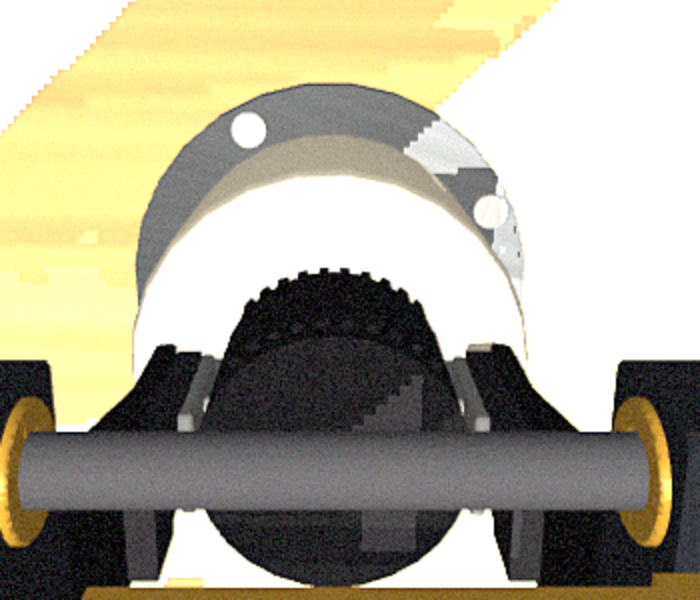

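The cap turns freely with the tabs still flush against the pads. I'll turn the remaining 44°.

Call:
move_arm --pt "1 0 0 0 0 0 -0.1" --pt "1 0 0 0 0 0 -0.2" --pt "1 0 0 0 0 0 -0.3" --pt "1 0 0 0 0 0 -0.4" --pt "1 0 0 0 0 0 -0.5" --pt "1 0 0 0 0 0 -0.6" --pt "1 0 0 0 0 0 -0.7" --pt "1 0 0 0 0 0 -0.8" --pt "1 0 0 0 0 0 -0.9" --pt "1 0 0 0 0 0 -0.97" --pt "1 0 0 0 0 0 -0.97" --pt "1 0 0 0 0 0 -0.97"

```text
t: 6.35
tool_pos: [0.5282, 0.2716, 0.093]
eef_rot: [1.221, 2.892, 0.007]
wrist_force: [-0.9, 0.3, 0.9]
gripper_width: 0.0545
```

```bash
python3 - <<'E'
from h import *
o=T()[1];print(o['tool_pos'],o['wrist_force'],o['torque'],o['gripper_width'],o['joints'].round(2))
plan(o['tool_pos']+[0,0,.1],72.7+61)
c,K,W=shot('wrist','w6')
cv2.imwrite('pics/c6.png',cv2.resize(np.clip(c[100:400,150:500,::-1].astype(float)*2.2,0,255).astype('uint8'),(700,600)))
E
```

```text
[0.52819976 0.27163183 0.09296225] [-0.88832648  0.34550019  0.94051487] [ 0.32524381 -0.02945957  0.04909765] 0.054487904653677824 [ 0.75  0.45 -0.24  0.   -0.87 -1.55]
yaw 134.22 shift [-1.00e-04  6.00e-04 -1.25e-01] turn [0.0062 0.0008 0.0116]
```

View pics/c6.png

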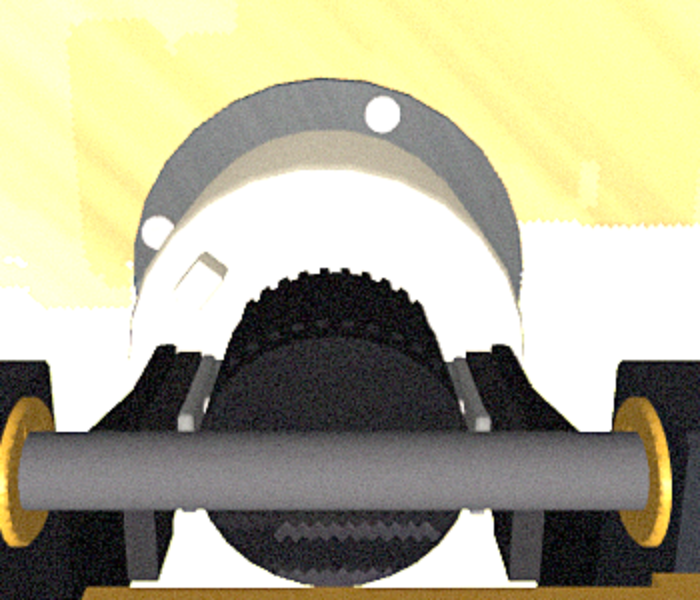

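Turned 61.5° and still seated. Now I'll lift straight up.

Call:
move_arm --pt "1 0 0 -0.01 0 0 0" --pt "1 0 0.0003 -0.02 0 0 0" --pt "1 0 0.0004 -0.035 0 0 0" --pt "1 0 0.0005 -0.05 0 0 0" --pt "1 0 0.0006 -0.075 0 0 0" --pt "1 0 0.0006 -0.1 0 0 0" --pt "1 0 0.0006 -0.13 0 0 0" --pt "1 0 0.0006 -0.16 0 0 0" --pt "1 0 0.0006 -0.19 0 0 0" --pt "1 0 0.0006 -0.2 0 0 0" --pt "1 0 0.0006 -0.2 0 0 0"

```text
t: 7.32
tool_pos: [0.5287, 0.2719, 0.2557]
eef_rot: [1.22, 2.89, 0.014]
wrist_force: [-0.2, 1.2, -1.6]
gripper_width: 0.0545
```

```bash
python3 - <<'E'
from h import *
o=T()[1];print(o['wrist_force'],o['torque'],o['gripper_width'],o['joints'].round(2))
c,K,W=shot('scene','s7')
cv2.imwrite('pics/c7.png',cv2.resize(np.clip(c[60:300,300:560,::-1].astype(float)*1.5,0,255).astype('uint8'),(650,600)))
# tray: mask
d=np.load('pics/top0.npz');c,K,W=d['c'],d['K'],d['W']
hsv=cv2.cvtColor(c,cv2.COLOR_RGB2HSV);m=((hsv[:,:,1]<60)).astype('uint8');m[:, :400]=0;m[:,545:]=0;m[:150]=0;m[300:]=0
cs,_=cv2.findContours(m,cv2.RETR_EXTERNAL,2);k=max(cs,key=cv2.contourArea)
P=np.array([ray(K,W,q[0],.015)[:2] for q in k]).astype('float32')
r=cv2.minAreaRect(P);print(cv2.minAreaRect(k),r,cv2.boxPoints(r))
plan((.45,.0,.27),90)
E
```

```text
[-0.17502022  1.21085425 -1.5520272 ] [ 0.02862268  0.03794949 -0.03612513] 0.054453363357582996 [ 0.75  0.31 -0.02  0.   -1.23 -1.55]
((473.3910827636719, 221.74319458007812), (101.80136108398438, 106.10547637939453), 3.5763344764709473) ((0.594921350479126, -0.27864181995391846), (0.18679620325565338, 0.2031177580356598), 85.99748229980469) [[ 0.48709095 -0.36472327]
 [ 0.68971336 -0.37890095]
 [ 0.70275176 -0.19256037]
 [ 0.50012934 -0.1783827 ]]
yaw 134.2 shift [-0.1756 -0.3061 -0.0227] turn [ 0.0074 -0.003   0.9822]
```

View pics/c7.png

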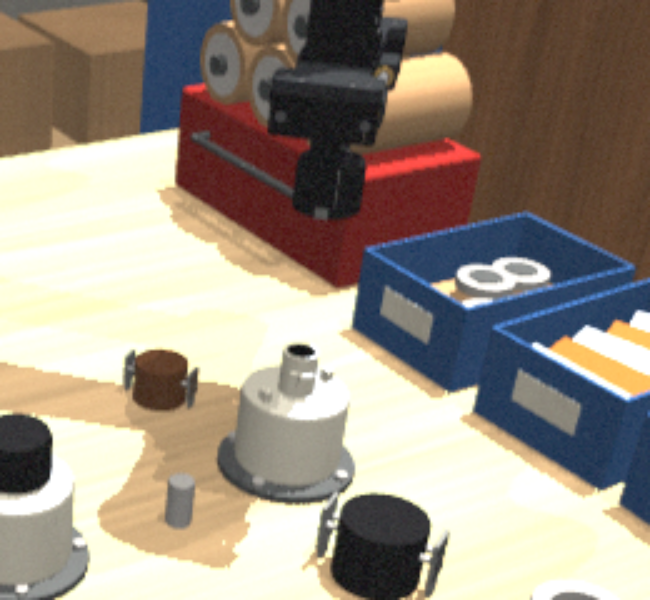

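```bash
python3 - <<'E'
from h import *
plan((.594,-.279,.22),134.2)
E
```

```text
yaw 134.2 shift [-0.5511 -0.4205  0.0392] turn [ 0.0078  0.     -0.0001]
```

Call:
move_arm --pt "1 -0.012 -0.009 0 0 0 0" --pt "1 -0.035 -0.026 0 0 0 0" --pt "1 -0.069 -0.053 0 0 0 0" --pt "1 -0.11 -0.084 0 0 0 0" --pt "1 -0.15 -0.114 0 0 0 0" --pt "1 -0.19 -0.145 0 0 0 0" --pt "1 -0.23 -0.175 0 0 0 0" --pt "1 -0.27 -0.206 0 0 0 0" --pt "1 -0.31 -0.236 0 0 0 0" --pt "1 -0.34 -0.26 0 0 0 0" --pt "1 -0.36 -0.275 0 0 0 0" --pt "1 -0.37 -0.282 0 0 0 0"

```text
t: 8.37
tool_pos: [0.5708, -0.1012, 0.2495]
eef_rot: [-1.227, -2.89, -0.005]
wrist_force: [0.4, 0.1, -1.4]
gripper_width: 0.0545
```

```bash
python3 - <<'E'
from h import *
print(T()[1]['gripper_width'],T()[1]['joints'].round(2))
plan((.594,-.279,.15),134.2)
E
```

```text
0.054502242770217625 [ 0.1   0.29 -0.06 -0.   -1.22 -0.9 ]
yaw 133.98 shift [-0.1805 -0.1338  0.1235] turn [ 0.0029 -0.0041 -0.0049]
```

Call:
move_arm --pt "1 -0.012 -0.009 0.0 0 0 0" --pt "1 -0.035 -0.026 0.01 0 0 0" --pt "1 -0.065 -0.048 0.02 0 0 0" --pt "1 -0.1 -0.074 0.03 0 0 0" --pt "1 -0.135 -0.1 0.05 0 0 0" --pt "1 -0.16 -0.119 0.07 0 0 0" --pt "1 -0.175 -0.13 0.095 0.001 -0.002 0" --pt "1 -0.18 -0.134 0.115 0.003 -0.004 0" --pt "1 -0.18 -0.134 0.123 0.003 -0.004 0" --pt "1 -0.18 -0.134 0.123 0.003 -0.004 0" --pt "1 -0.18 -0.134 0.123 0.003 -0.004 0"

```text
t: 9.28
tool_pos: [0.5934, -0.2783, 0.15]
eef_rot: [-1.226, -2.891, 0.001]
wrist_force: [0.4, 0.4, -0.9]
gripper_width: 0.0545
```

```bash
python3 - <<'E'
from h import *
print(T()[1]['gripper_width'],T()[1]['joints'].round(2))
c,K,W=shot('scene','s8'); c2,_,_=shot('top','t8')
a=cv2.resize(np.clip(c[150:430,60:300,::-1].astype(float)*1.3,0,255).astype('uint8'),(400,466))
b=cv2.resize(np.clip(c2[130:330,370:570,::-1].astype(float)*1.8,0,255).astype('uint8'),(400,466))
cv2.imwrite('pics/c8.png',np.hstack([a,b]))
plan((.594,-.279,.016),134.2)
E
```

```text
0.05454543743947018 [-0.19  0.49 -0.01  0.   -1.07 -0.61]
yaw 134.06 shift [-0.     -0.0011  0.1697] turn [ 0.0012  0.0024 -0.0032]
```

View pics/c8.png

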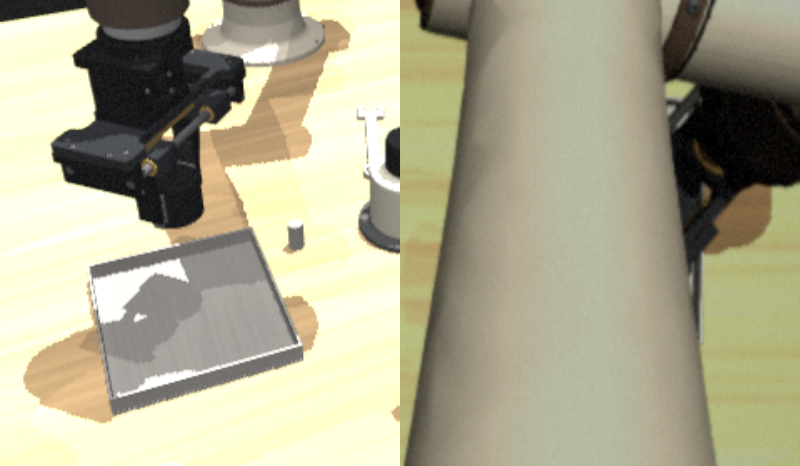

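Call:
move_arm --pt "1 0 0 0.02 0 0 0" --pt "1 0 0 0.05 0 0 0" --pt "1 0 0 0.08 0 0 0" --pt "1 0 0 0.11 0 0 0" --pt "1 0 0 0.135 0 0 0" --pt "1 0 0 0.15 0.001 0.001 0" --pt "1 0 0 0.155 0.001 0.002 0" --pt "1 0 0 0.155 0.001 0.002 0" --pt "1 0 0 0.155 0.001 0.002 0"

```text
t: 10.13
tool_pos: [0.5958, -0.2785, 0.0293]
eef_rot: [1.224, 2.89, 0.0]
wrist_force: [-0.7, 0.6, -0.7]
gripper_width: 0.0542
```

```bash
python3 - <<'E'
from h import *
print(T()[1]['gripper_width'],T()[1]['tool_pos'],T()[1]['wrist_force'])
c,K,W=shot('scene','s9'); c2,_,_=shot('wrist','w9')
a=cv2.resize(np.clip(c[200:430,60:300,::-1].astype(float)*1.3,0,255).astype('uint8'),(400,383))
b=cv2.resize(np.clip(c2[:,:,::-1].astype(float)*1.8,0,255).astype('uint8'),(400,383))
cv2.imwrite('pics/c9.png',np.hstack([a,b]))
plan((.594,-.279,.016),134.2)
E
```

```text
0.05424709590391985 [ 0.59583598 -0.27846804  0.02931837] [-0.68900324  0.57493193 -0.67774133]
yaw 134.08 shift [ 0.0014 -0.0021  0.0171] turn [ 0.0024  0.0043 -0.0026]
```

View pics/c9.png

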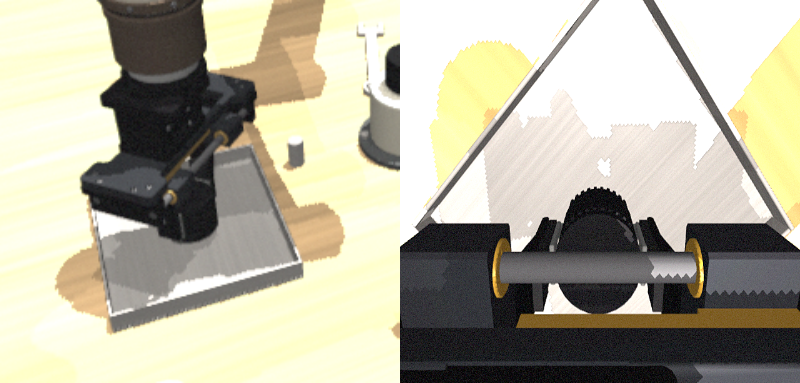

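Call:
move_arm --pt "1 0 0 0.004 0 0 0" --pt "1 0 0 0.008 0 0 0" --pt "1 0 0 0.012 0.002 0.003 0" --pt "1 0 0 0.015 0.002 0.004 0" --pt "1 0 0 0.016 0.002 0.004 0" --pt "1 0 0 0.016 0.002 0.004 0" --pt "1 0 0 0.016 0.002 0.004 0"

```text
t: 10.82
tool_pos: [0.5959, -0.2786, 0.0167]
eef_rot: [-1.225, -2.893, -0.0]
wrist_force: [1.5, -1.0, -1.3]
gripper_width: 0.0546
```

Call:
move_arm --pt "1 0 0 0.001 0 0 0" --pt "1 0 0 0.002 0 0 0" --pt "1 0 0 0.002 0 0 0" --pt "1 0 0 0.002 0 0 0"

```text
t: 11.15
tool_pos: [0.5961, -0.2788, 0.0159]
eef_rot: [1.225, 2.892, -0.0]
wrist_force: [-1.8, 1.0, 4.3]
gripper_width: 0.0545
```

Contact force has risen by about 5 N, so the cap is on the floor. I'll open the fingers gently.

Call:
move_arm --pt "0.36 0 0 0 0 0 0" --pt "0.32 0 0 0 0 0 0" --pt "0.28 0 0 0 0 0 0" --pt "0.24 0 0 0 0 0 0" --pt "0.2 0 0 0 0 0 0" --pt "0.15 0 0 0 0 0 0" --pt "0.1 0 0 0 0 0 0" --pt "0 0 0 0 0 0 0" --pt "0 0 0 0 0 0 0" --pt "0 0 0 0 0 0 0"

```text
t: 11.98
tool_pos: [0.5962, -0.2788, 0.016]
eef_rot: [1.225, 2.892, -0.0]
wrist_force: [0.1, 1.1, 0.7]
gripper_width: 0.0852
```

```bash
python3 - <<'E'
from h import *
print(T()[1]['gripper_width'],T()[1]['tool_pos'],T()[1]['wrist_force'])
c2,K,W=shot('wrist','w10')
cv2.imwrite('pics/c10.png',np.clip(c2[:,:,::-1].astype(float)*1.8,0,255).astype('uint8'))
E
```

```text
0.0851888059744208 [ 0.59622529 -0.27879559  0.01602656] [0.05712207 1.08955362 0.69363825]
```

View pics/c10.png

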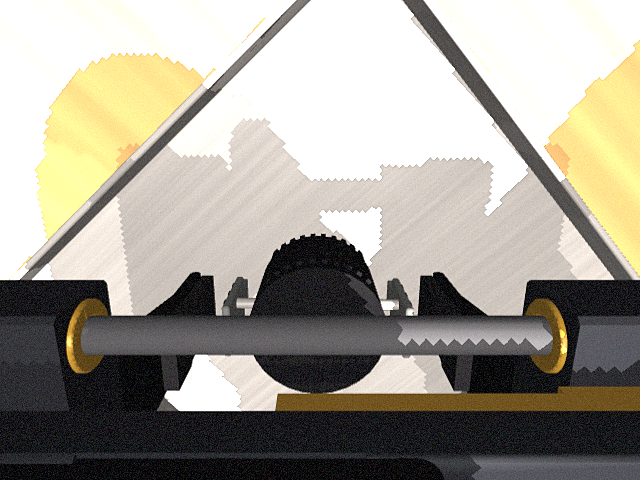

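The cap is released, with clear gaps to both fingers. I'll retreat straight up.

Call:
move_arm --pt "0 0 0 -0.01 0 0 0" --pt "0 0 0 -0.03 0 0 0" --pt "0 0 0 -0.06 0 0 0" --pt "0 0 0 -0.1 0 0 0" --pt "0 0 0 -0.14 0 0 0" --pt "0 0 0 -0.18 0 0 0" --pt "0 0 0 -0.21 0 0 0" --pt "0 0 0 -0.22 0 0 0" --pt "0 0 0 -0.22 0 0 0" --pt "0 0 0 -0.22 0 0 0" --pt "0 0 0 -0.22 0 0 0"

```text
t: 12.95
tool_pos: [0.5949, -0.2783, 0.19]
eef_rot: [-1.224, -2.89, 0.0]
wrist_force: [-0.0, 0.1, 0.4]
gripper_width: 0.0869
```

```bash
python3 - <<'E'
from h import *
print(T()[1]['gripper_width'],T()[1]['tool_pos'],T()[1]['wrist_force'])
c,K,W=shot('scene','s11'); c2,K2,W2=shot('wrist','w11')
a=cv2.resize(np.clip(c[200:430,60:300,::-1].astype(float)*1.3,0,255).astype('uint8'),(400,383))
b=cv2.resize(np.clip(c2[:,:,::-1].astype(float)*1.8,0,255).astype('uint8'),(400,300))
b=np.vstack([b,np.zeros((83,400,3),'uint8')])
cv2.imwrite('pics/c11.png',np.hstack([a,b]))
E
```

```text
0.08691352513379694 [ 0.59493706 -0.27827559  0.18996202] [-0.02005005  0.07454051  0.40216038]
```

View pics/c11.png

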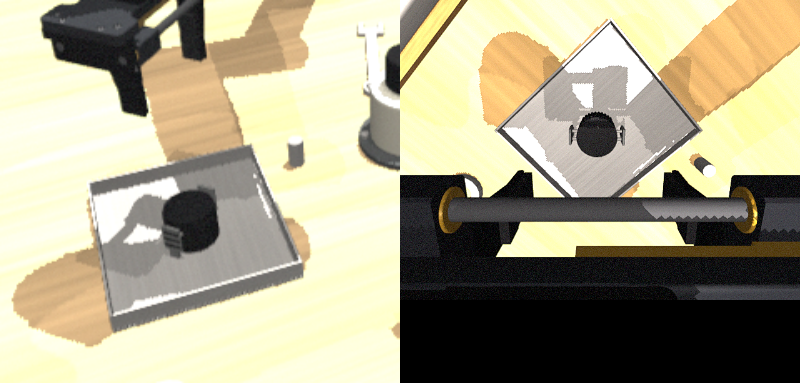

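The cap stands upright near the centre of the flat tray and the arm is clear, so I'm handing in.

```bash
python3 -c "
from station import job
print(job.close_job())"
```

```text
the job is handed in; nothing more can be done
None
```

The safety cap is off its jar and standing right way up near the centre of the steel tray, released; I handed the job in at about 13 s, and no verdict is reported.

- **Opening:** I picked the black tabbed cap on the jar, not the plain-capped jar, the larger black cap or the brown one. I squeezed the tabs at 45 N, turned the cap about 61.5° anticlockwise and lifted it straight off.
- **Placing:** I lowered it into the tray until the floor pushed back with about 5 N, then opened the fingers slowly and withdrew straight up.
- **Last checks:** The final pictures show the cap upright and the tray flat. The fingers are fully open (87 mm), the tool tip is at 190 mm height, and the wrist force is near zero.
- **Disagreements:** The finger opening while squeezing read about 54.3 mm, against the stated 56 mm. The wrist camera put the finger midpoint about 1 mm off the tool axis, so I corrected the grasp for that. Neither caused trouble.

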